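# Slide the spring carriage home in the tester and lock it

## Robot

A 6-joint arm with a two-finger parallel gripper is mounted at the origin on a cart in front of the work surface, level with it; the furniture and walls round the work are solid. World frame = base frame: x ahead of the robot, y to its left, z up, the work surface at z = 0. Lengths are in m, angles in degrees, forces in N, time in s.
With the tool pointing down it reaches from about 0.325 to 0.85 m from the base axis. Payload 15.5 kg.
Tool frame: the origin (TCP) lies midway between the tips of the shut fingers; the grasp point (between the pads) lies 19 mm behind it; z points along the fingers, y is the line along which they close (so a half turn about z gives the same grasp; the last joint's range is limited). The gripper opens to 91 mm and grips with 3 to 60 N. Pads are 32 mm wide; open, the fingers measure 118 mm over their backs; the gripper's body (76 mm by 178 mm) begins 60 mm behind the grasp point.
Start: joints at [-72.737, 28.281, 77.091, -0, 74.628, -5.472], TCP at [0.242, -0.576, 0.214] pointing down, gripper open.
Joint ranges: [-166.48, 166.48], [-47.26, 123.95], [12.59, 153.08], [-70.14, 250.14], [6.76, 159.57], [-176.63, 176.63]. Speed limits (degrees/s): [108.29, 108.29, 147.25, 172.46, 172.46, 172.46].

## Interface

Orientations are given as a 3x3 rotation matrix whose columns are the frame's x, y, z axes.
In Python, from bench import ctrl gives the robot as it stands. The module is installed in compiled form; this text tells all that it offers. Calls block until the motion is done:
- ctrl.goto(position, orientation): joint-space move of the TCP to a pose.
- ctrl.move_l(position, vel=0.15, ori=None, contact_N=None): straight line of the TCP; ori=None keeps the orientation; vel is the mean speed in m/s. With contact_N (N) it stops when the force on the tool has changed by that much, and returns True; else False.
- ctrl.movej(angles): joint-space move.
- ctrl.command_gripper(opening): opening from 0.0 (shut) to 1.0 (fully open); the grip force is fixed at half the most; returns when the fingers have stopped.
- ctrl.sleep(seconds).
- ctrl.ik(position, orientation): joint angles nearest the present ones, or None.
- ctrl.read_camera(name): name is "side" or "top" or "wrist"; returns the picture (420x560x3 uint8, blue, green, red); there is no depth.
- ctrl.camera_params(name): a dict with "fx", "fy", "cx", "cy" (pixels), "D" ([k1, k2, p1, p2, k3] as OpenCV has them; the pictures are not rectified), "pose" (4x4, takes a point from camera to world coordinates); the wrist camera has in their place "T_tool_cam" (4x4, takes a point from camera to tool coordinates, whose origin is the TCP and whose axes are the flange's). Camera axes: x right, y up, looking along -z (the intrinsics and any distortion apply to the point x, -y, -z); pixel columns grow to the right and rows downward; lengths in m; the calibration is good to about 2 mm. A picture is of the moment at which its call begins: read the wrist's pose just before it. camera_params takes no time and is no camera call.
A pose or a line that the arm cannot do raises ctrl.MotionError and nothing moves.
- ctrl.sign_off(): hands the job in; it is judged then, once.
Readings, each from a call of its own:
- ctrl.current_t(): time.
- ctrl.current_q(): joint angles.
- ctrl.current_dq(): joint speeds.
- ctrl.current_effort(): joint torques, N m.
- ctrl.current_tool_pos(): TCP position.
- ctrl.current_eef_rot(): TCP orientation.
- ctrl.current_contact_force(): force on the tool from outside, world axes, zero at the start.
- ctrl.current_wrist_torque(): the same for the moment, N m.
- ctrl.current_grip_width(): opening from 0.0 (shut) to 1.0 (fully open).
- ctrl.current_grasp_force(): force on a finger pad.
Only numpy, scipy, OpenCV 4.12 (cv2) and the standard library are available. Lean on these libraries where they do the work, as an engineer would, in place of code of your own. Each camera call takes 0.05 s, during which the arm holds its last target. There are 200 camera calls.

## Task

Push the carriage with the three springs along its guide channel, under the tester head, until it is fully home against the end stop; it jams if pushed off its centre line, so push in the middle and never force it. Then swing the keeper bar across the channel behind the carriage to lock it in, and leave the oil can, the guide pin and the tin cup standing where they are.

Things in the scene. Friction and masses are not known exactly. Their poses are not given: they have to be found in the camera images.
- tester: Fixed tester: aluminium channel 270 long (x -115..155 mm), 176 wide, tall grey head over its far end. Origin on its underside; x = direction of push (about the robot's left), z up. Floor at z 5 mm; walls 163 apart inside, top z 30. Head: x 75..155, y +-96, z 85..215, its upper part (z 150..212) juts out to x 40: there lean the tool back 30-45 deg, fingers to +x and down.
- channel_end_stop (a point): Foot of the steel end stop's face, in the middle of the channel (tester's frame: x 145, y 0, z 5 mm; same axes). The carriage is home when its front face touches the stop; its origin is then 40 mm before this point.
- carriage: Loose steel-grey block in the channel, 80 long (x, push direction), 146 wide, 48 high, about 0.46 kg, three green springs in a row on top (to 70 mm). White side shoes, 66 long, make it 159 wide: 2 mm play each side. Origin: centre of its underside; axes as the tester's. Pushed within 10 mm of the middle of its back it slides with 3 to 12 N; 30 mm or more off the middle it twists and jams.
- carriage_back (a point): Middle of the carriage's flat upright back face (the -x one), 30 mm above its underside: push here, level. With the carriage home it lies at x = 65 mm in the tester's frame, 10 mm before the head's front face.
- keeper (a joint): Keeper: steel bar 12 mm wide and high on an upright pivot at the channel's right (-y). 0 = open, pointing along tester's -x; grows as its free end swings to +y, then +x; 1.57 = square across the channel, 8 mm behind the home carriage; stop at 1.62. Stays where left, 1 N at the knob. Bar at z 35..47 mm, over the walls, below the carriage's top: the carriage must be home first.
- keeper_pivot (a point): Point on the keeper's upright pivot axis, fixed to the tester at x 51, y -101, z 70 mm in its frame (the height of the knob's middle).
- keeper_knob (a point): Middle of the upright black round knob on a tab near the keeper's free end (with the bar across: 18 mm nearer the -x end than the bar): 12 mm thick (15 at its very top), from z 47 to 90 mm in the tester's frame, 90 mm from the pivot axis. Can be pinched with a leaning tool, or pushed; it moves on a level circle about the pivot.
- oil_can: Bystander: plastic oil bottle with a red spout, 47 mm thick, 140 mm high. Origin: centre of its underside.
- guide_pin: Bystander: upright steel pin with a flange foot, 38 mm wide, 58 mm high. Origin: centre of its underside.
- tin_cup: Bystander: tin cup, 56 mm wide, 35 mm high. Origin: centre of its underside.

How it is judged (in metres and radians):
On the way:
1. the carriage is home against the end stop (within 5 mm) (x of carriage in the frame of channel_end_stop above -0.045 m and z of carriage in the frame of channel_end_stop below 0.006 m), for 0.2 s.
At the end, for the whole second after the job is handed in: The carriage lies flat on the channel floor with its front within 5 mm of the end stop, the keeper bar is across the channel behind it (at least 1.38 rad, that is within about 11 degrees of square), and both are at rest (all of step 1 and angle between carriage's own z axis and vertical below 0.08 rad and value of joint keeper above 1.38 rad and linear speed of carriage below 0.01 m/s and velocity of joint keeper between -0.05 and 0.05 rad/s); the robot touches nothing.
It fails at once if the carriage is forced: the fingers or arm press on it with more than 40 N (contact force between any of the fingers, the arm and carriage above 40 N).
It fails at once if the oil can, guide pin or tin cup is moved by more than 30 mm or knocked over (distance of any of oil_can, guide_pin, tin_cup from where it was at the start of the episode above 0.03 m or angle between any of oil_can, guide_pin, tin_cup's own z axis and vertical above 0.5 rad).
It also fails if it takes over 54 s, if anything falls off the work surface, if the arm or the gripper's body presses on something with over 40 N, if the wrist force passes 120 N, or if a joint passes its speed limit or range.

## Working session

There is one attempt and no reset: what is moved stays moved. The work goes in short steps, each a Python script; the robot and the scene stay as the last script left them, time stands still between calls to the robot, and variables do not carry over. Pictures are saved under pics/ and viewed, at most 10 in all, crops included, and the job is handed in when it is done.

```bash
mkdir -p pics; python3 - <<'E'
from bench import ctrl
import cv2,numpy as np
np.set_printoptions(precision=4,suppress=True)
for n in ("side","top"):
    cv2.imwrite(f"pics/{n}0.png",ctrl.read_camera(n)); print(n,ctrl.camera_params(n))
print(ctrl.camera_params("wrist"),ctrl.current_eef_rot(),ctrl.current_t())
E
```

```text
side {'fx': 533.693075652012, 'fy': 533.693075652012, 'cx': 290.0676512834495, 'cy': 207.56257267184208, 'D': array([-0.1295,  0.    ,  0.    ,  0.    ,  0.    ]), 'pose': array([[ 0.139 ,  0.4448, -0.8848, -0.6564],
       [-0.9901,  0.0811, -0.1148, -0.0991],
       [ 0.0207,  0.892 ,  0.4517,  0.667 ],
       [ 0.    ,  0.    ,  0.    ,  1.    ]])}
top {'fx': 414.7817637710642, 'fy': 414.7817637710642, 'cx': 277.7780491438594, 'cy': 213.2161954629915, 'D': array([-0.0447,  0.    ,  0.    ,  0.    ,  0.    ]), 'pose': array([[-0.0088,  0.9898, -0.1423,  0.4257],
       [-1.    , -0.0084,  0.0034,  0.0439],
       [ 0.0022,  0.1423,  0.9898,  0.9528],
       [ 0.    ,  0.    ,  0.    ,  1.    ]])}
{'fx': 350.084530836866, 'fy': 350.084530836866, 'cx': 278.66655564296644, 'cy': 207.8964978110393, 'D': array([0.0255, 0.    , 0.    , 0.    , 0.    ]), 'T_tool_cam': array([[ 0.0002,  0.9618,  0.2737,  0.0775],
       [ 1.    ,  0.0002, -0.0013, -0.0001],
       [-0.0013,  0.2737, -0.9618, -0.1702],
       [ 0.    ,  0.    ,  0.    ,  1.    ]])} [[ 0.9223  0.3864 -0.0003]
 [ 0.3864 -0.9223  0.0011]
 [ 0.0001 -0.0011 -1.    ]] 0.1
```

View pics/side0.png

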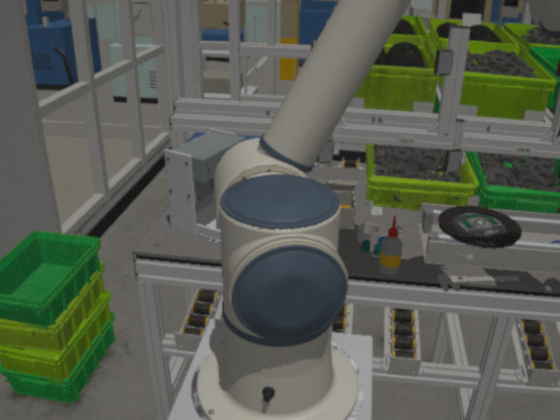

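View pics/top0.png

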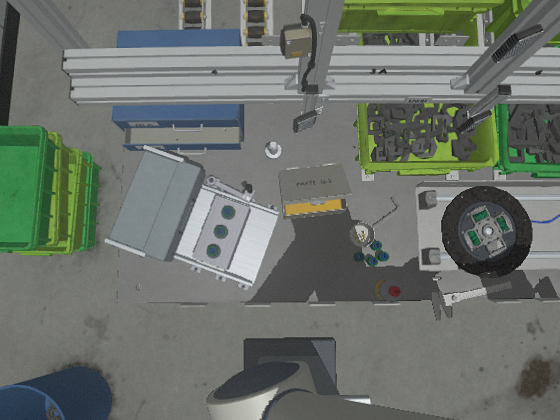

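The side view is mostly blocked by the arm: the oil can shows at (391,250) and the head at (205,180). The top view shows the head at (155,205), the channel with the springs at (228,212), (220,231) and (213,251), the knob near (247,187), the pin at (273,150), the cup at (360,232), the oil can at (392,290), and a parts box at (315,190).

```bash
python3 - <<'E'
import cv2
i=cv2.imread("pics/top0.png")[140:300,100:300]
cv2.imwrite("pics/crop0.png",cv2.resize(i,None,fx=3.75,fy=3.75,interpolation=cv2.INTER_CUBIC))
E
```

```text
(no output)
```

View pics/crop0.png

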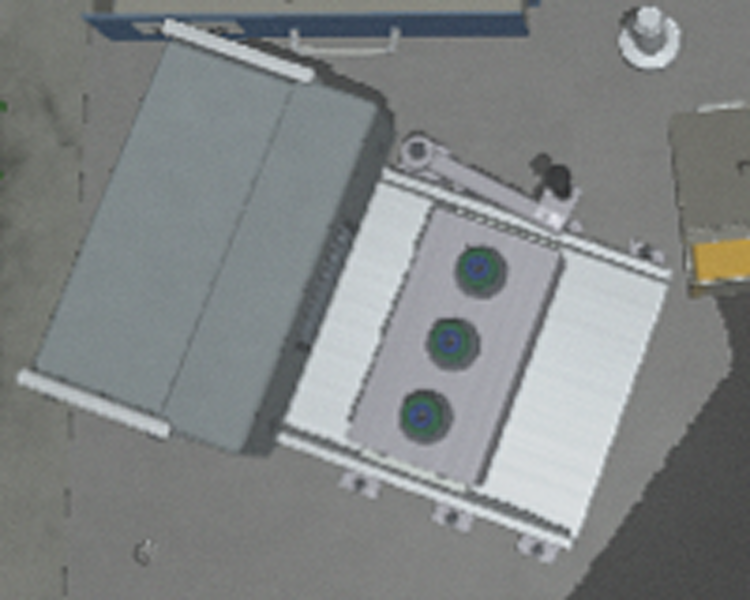

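The enlarged crop shows the wall ends at (670,275) and (570,545), the springs at (480,270), (451,342) and (423,414), the keeper pivot at (417,150), and the knob top at (556,178).

```bash
cat > h.py <<'E'
import cv2,numpy as np
np.set_printoptions(precision=4,suppress=True)
def ray(P,T,uv,z):
    "pixels -> world points on plane z"
    K=np.array([[P['fx'],0,P['cx']],[0,P['fy'],P['cy']],[0,0,1]])
    n=cv2.undistortPoints(np.array(uv,float).reshape(-1,1,2),K,P['D'])[:,0]
    d=np.c_[n[:,0],-n[:,1],-np.ones(len(n))]@T[:3,:3].T
    return T[:3,3]+d*((np.array(z)-T[2,3])/d[:,2])[:,None]
E
python3 - <<'E'
from bench import ctrl
from h import *
P=ctrl.camera_params("top")
f=lambda c,z:ray(P,P['pose'],np.array(c,float)/3.75-0.37+[100,140],np.array(z)*np.ones(len(c)))
W=f([(385,172),(670,275),(282,437),(570,545)],.030)
S=f([(480,270),(451,342),(423,414)],.075)
pv=f([(417,150)],.05); kn=f([(556,178)],.09)
hd=f([(165,25),(312,75),(20,375),(168,432)],.212)
print("walls\n",W,"\nsprings\n",S,"\npivot",pv,"knob",kn,"kn-pv",np.linalg.norm((kn-pv)[0,:2]),"\nhead\n",hd)
a=lambda v:np.degrees(np.arctan2(v[1],v[0]))
print("yaw walls",a(W[0]-W[1]),a(W[2]-W[3]),"end",a(W[3]-W[1])-90,"springs",a(S[2]-S[0])-90,"head",a(hd[0]-hd[1]),a(hd[2]-hd[3]))
print("width",np.linalg.norm(W[1]-W[3]))
full=lambda c:np.array(c)
for n,uv in (("pin",[(273,150)]),("cup",[(360,232)]),("can",[(392,290)])): print(n,ray(P,P['pose'],uv,[.03 if n!="can" else .14]))
print("box",ray(P,P['pose'],[(279,170),(284,217),(346,213),(350,170),(346,165)],[.06]*5))
E
```

```text
walls
 [[0.6234 0.2117 0.03  ]
 [0.5589 0.0396 0.03  ]
 [0.4639 0.2702 0.03  ]
 [0.3996 0.0996 0.03  ]] 
springs
 [[0.5562 0.1482 0.075 ]
 [0.5151 0.1643 0.075 ]
 [0.4744 0.1797 0.075 ]] 
pivot [[0.6323 0.1893 0.05  ]] knob [[0.6062 0.1038 0.09  ]] kn-pv 0.08931151387050844 
head
 [[0.6598 0.2894 0.212 ]
 [0.6335 0.2155 0.212 ]
 [0.4868 0.353  0.212 ]
 [0.4591 0.2803 0.212 ]]
yaw walls 69.45278804187525 69.3583910805614 end 69.3600837982132 springs 68.92717763527853 head 70.34648772011325 69.17328859882443
width 0.17018746115258993
pin [[0.7053 0.0504 0.03  ]]
cup [[ 0.5143 -0.1429  0.03  ]]
can [[ 0.3902 -0.179   0.14  ]]
box [[ 0.6504  0.0373  0.06  ]
 [ 0.5456  0.0274  0.06  ]
 [ 0.5532 -0.1078  0.06  ]
 [ 0.6493 -0.1198  0.06  ]
 [ 0.6607 -0.1113  0.06  ]]
```

The measurements fit the model: the pivot is where the tester frame puts it, the knob radius is 89 mm, and the springs lie on the centre line. Next I check the box height, since the tool body may overlap the box, and whether the arm can reach these poses.

```bash
cat >> h.py <<'E'
YAW=np.radians(69.35)
O=np.array([.5197,.1772,0])
X=np.array([np.cos(YAW),np.sin(YAW),0]);Y=np.array([-X[1],X[0],0]);Z=np.array([0,0,1.])
def W(x,y,z): return O+X*x/1e3+Y*y/1e3+Z*z/1e3      # tester mm -> world m
def R(lean,s=-1):
    "fingers lean to +x_t; tool y along tester y; s=-1: camera side behind"
    a=np.radians(lean); z=np.sin(a)*X-np.cos(a)*Z
    x=s*(np.cos(a)*X+np.sin(a)*Z); return np.c_[x,np.cross(z,x),z]
E
python3 - <<'E'
from bench import ctrl
from h import *
for lean in (0,30,40):
  for s in (1,-1):
    for p in ((-100,2,27),(53,2,27),(53,2,120),(-26,-107,60),(45,-13,60)):
        print(lean,s,p,ctrl.ik(W(*p),R(lean,s)))
i=cv2.imread("pics/side0.png")[130:280,320:430]
cv2.imwrite("pics/scrop.png",cv2.resize(i,None,fx=4,fy=4,interpolation=cv2.INTER_CUBIC))
P=ctrl.camera_params("side")
def pix(p):
    T=P['pose'];c=T[:3,:3].T@(np.array(p)-T[:3,3]);K=np.array([[P['fx'],0,P['cx']],[0,P['fy'],P['cy']],[0,0,1.]])
    return cv2.projectPoints(np.array([[c[0],-c[1],-c[2]]]),np.zeros(3),np.zeros(3),K,P['D'])[0].ravel()
# box corners from the top picture at several heights, seen in the side crop
Pt=ctrl.camera_params("top")
for uv in ((284,217),(346,213),(279,170),(346,165)):
    print(uv,[((pix(ray(Pt,Pt['pose'],[uv],[h])[0])-[320,130])*4).round() for h in (0,.03,.06,.1,.15)])
E
```

```text
0 1 (-100, 2, 27) [  2.9245  33.9659 106.6464  -0.      39.3877  23.5745]
0 1 (53, 2, 27) [17.1084 38.5017 93.2655 -0.     48.2328 37.7584]
0 1 (53, 2, 120) [17.1084 30.9773 89.2981 -0.     59.7247 37.7584]
0 1 (-26, -107, 60) [ 5.1738 38.0166 86.3061 -0.     55.6772 25.8238]
0 1 (45, -13, 60) [15.5919 36.0125 91.2764 -0.     52.7111 36.2419]
0 -1 (-100, 2, 27) [   2.9245   33.9659  106.6464   -0.       39.3877 -156.4255]
0 -1 (53, 2, 27) [  17.1084   38.5017   93.2655   -0.       48.2328 -142.2416]
0 -1 (53, 2, 120) [  17.1084   30.9773   89.2981   -0.       59.7247 -142.2416]
0 -1 (-26, -107, 60) [   5.1738   38.0166   86.3061   -0.       55.6772 -154.1762]
0 -1 (45, -13, 60) [  15.5919   36.0125   91.2764   -0.       52.7111 -143.7581]
30 1 (-100, 2, 27) [-18.8669  37.5228 116.7887  54.1287  38.0777 -45.37  ]
30 1 (53, 2, 27) [  0.3499  38.8055 109.638   57.225   33.7226 -28.3518]
30 1 (53, 2, 120) [  0.3499  28.6299 106.3206  43.8268  42.3831 -11.4318]
30 1 (-26, -107, 60) [-11.4076  38.1878  98.3995  42.5919  46.8202 -21.5307]
30 1 (45, -13, 60) [ -1.1669  35.4293 107.3744  50.3
[... 922 characters left out ...]
94]
40 -1 (53, 2, 120) [ -5.5673  31.3632 110.8555  61.4902  44.9341 146.8806]
40 -1 (-26, -107, 60) [-16.6989  41.1733 100.8953  55.7898  50.8434 142.2666]
40 -1 (45, -13, 60) [ -7.001   38.7629 111.2027  68.0207  42.3449 136.2261]
(284, 217) [array([-73., 382.]), array([-73., 344.]), array([-73., 305.]), array([-74., 251.]), array([-74., 181.])]
(346, 213) [array([150., 395.]), array([145., 356.]), array([141., 317.]), array([134., 263.]), array([126., 192.])]
(279, 170) [array([-69., 304.]), array([-69., 270.]), array([-69., 235.]), array([-70., 187.]), array([-70., 124.])]
(346, 165) [array([160., 316.]), array([155., 281.]), array([151., 246.]), array([144., 197.]), array([136., 133.])]
```

View pics/scrop.png

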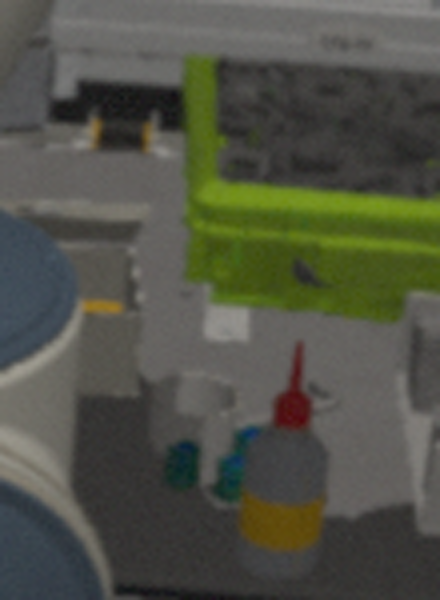

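The box is about 0.10 m high with its corner near tester (-129,-85) mm, and the oil can stands upright at crop (285,470). I will push with the tool's lean growing from 15° to 42°, which keeps the gripper body clear of the box, the knob and the head.

```bash
python3 - <<'E'
from bench import ctrl
from h import *
ctrl.command_gripper(0.0)
ctrl.goto(W(-88,3,180),R(15,1))
ctrl.move_l(W(-88,3,28),vel=.12)
print(ctrl.current_t(),ctrl.current_contact_force(),ctrl.current_tool_pos()-W(-88,3,28))
hit=ctrl.move_l(W(-58,3,28),vel=.03,contact_N=2.5)
p=ctrl.current_tool_pos()-O
print(hit,"tcp_t",p@X,p@Y,p[2],ctrl.current_contact_force(),ctrl.current_t())
cv2.imwrite("pics/top1.png",cv2.resize(ctrl.read_camera("top")[140:300,100:300],None,fx=3,fy=3))
E
```

```text
5.4083 [-0.1188  0.5432  0.2145] [ 0.0003 -0.      0.0005]
False tcp_t -0.0580309088025533 0.003015767426853811 0.02799801790375844 [ 0.2712 -1.0999 -0.683 ] 6.5583
```

View pics/top1.png

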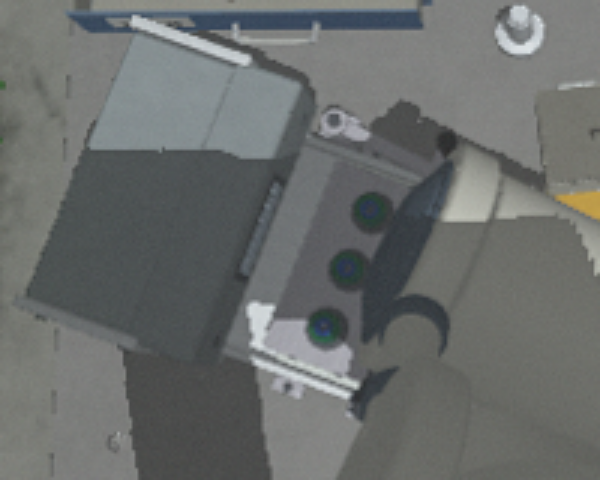

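The top view shows the tool behind the carriage, with the middle spring now at crop (347,270). That is about 10 mm further on, so the carriage already slides under light force. I continue with progressive lean.

```bash
python3 - <<'E'
from bench import ctrl
from h import *
c0=-58+16*np.cos(np.radians(15)); cz=28+16*np.sin(np.radians(15))
for c in list(np.linspace(c0,58,9)[1:])+[72]:
    L=15+27*min(1,(c-c0)/(58-c0)); a=np.radians(L)
    last=c==72
    hit=ctrl.move_l(W(c-16*np.cos(a),3,max(cz-16*np.sin(a),22)),vel=.02 if last else .04,ori=R(L,1),contact_N=12 if last else 15)
    f=ctrl.current_contact_force();p=ctrl.current_tool_pos()-O
    print(round(c,1),round(L,1),hit,"x",p@X*1e3,"F",f@X,f@Y,f[2],"t",ctrl.current_t())
    if hit: break
cv2.imwrite("pics/top2.png",cv2.resize(ctrl.read_camera("top")[140:300,100:300],None,fx=3,fy=3))
E
```

```text
-30.0 18.4 False x -45.37139181171156 F -1.0006754674484293 0.8755622371685066 0.14863208754801727 t 7.0833
-17.4 21.8 False x -32.433675576836585 F 0.6870637368289807 1.0872118680515714 0.5111175116417539 t 7.5583
-4.8 25.1 False x -19.47010336484262 F 0.19969879797144582 0.3403346209000259 0.0074340296036619 t 8.0333
7.7 28.5 False x -6.4854318924202365 F 0.25391548097205 0.42129562193863146 -0.16298262395951776 t 8.5083
20.3 31.9 False x 6.561644023787734 F -0.6185609638575853 0.13876884953715288 -0.00419722380784035 t 8.9833
32.9 35.2 False x 19.657058401295913 F 0.8228216619861337 0.3059252485721619 -0.3333058961106411 t 9.4583
45.4 38.6 False x 32.79959965025785 F -0.47743363269029165 -0.5785803678473442 0.14924189748162364 t 9.9333
58.0 42 False x 45.9970348158535 F 0.10680146395113031 0.37179583055405796 0.22833030182472489 t 10.4167
72 42 True x 52.92705071293181 F -11.321559261223715 -0.9772766565732504 5.352309274214497 t 10.875
```

View pics/top2.png

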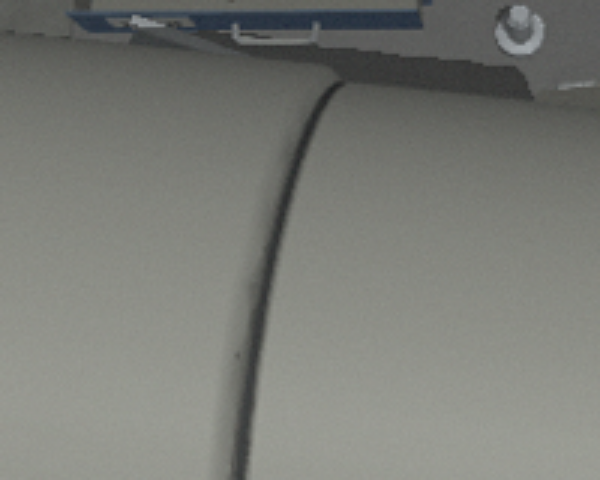

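The push stopped with the finger corner at x = 64.8 mm, against 65 mm expected when home. The top view is now blocked by the forearm. I press slightly more to confirm, back off along the tool axis and look with the wrist camera.

```bash
python3 - <<'E'
from bench import ctrl
from h import *
p=ctrl.current_tool_pos()
hit=ctrl.move_l(p+X*.008,vel=.015,contact_N=9)
q=ctrl.current_tool_pos();print(hit,(q-p)@X*1e3,ctrl.current_contact_force())
ctrl.move_l(q-X*.006,vel=.05)
q=ctrl.current_tool_pos()
ctrl.move_l(q-R(42,1)[:,2]*.15,vel=.2)
T=np.eye(4);T[:3,:3]=ctrl.current_eef_rot();T[:3,3]=ctrl.current_tool_pos()
P=ctrl.camera_params("wrist");im=ctrl.read_camera("wrist");T=T@P['T_tool_cam']
np.save("T1.npy",T);cv2.imwrite("pics/w1.png",im);print(ctrl.current_t())
# predicted pixels for checking
K=np.array([[P['fx'],0,P['cx']],[0,P['fy'],P['cy']],[0,0,1.]])
def pix(w):
    c=T[:3,:3].T@(w-T[:3,3]);return cv2.projectPoints(np.array([[c[0],-c[1],-c[2]]]),np.zeros(3),np.zeros(3),K,P['D'])[0].ravel()
for n,w in dict(back_top=W(65,0,53),pivot=W(51,-101,70),wallend=W(-115,-88,30)).items():print(n,pix(w))
for a in (0,.1,.2):
    # knob angle about the pivot: bar dir minus 18 mm offset
    r=np.array([-np.cos(a)*88.2-np.sin(a)*18,np.sin(a)*88.2-np.cos(a)*18]);print("knob",a,r,pix(W(51+r[0],-101+r[1],90)))
E
```

```text
True 0.059846778105591684 [ -3.4823 -10.4799   7.8431]
12.3833
back_top [281.1271 157.7359]
pivot [405.1571 159.9737]
wallend [406.5653 388.4573]
knob 0 [-88.2 -18. ] [464.6308 256.1306]
knob 0.1 [-89.5564  -9.1048] [451.2925 258.1053]
knob 0.2 [-90.0179  -0.1186] [437.4982 258.7633]
```

View pics/w1.png

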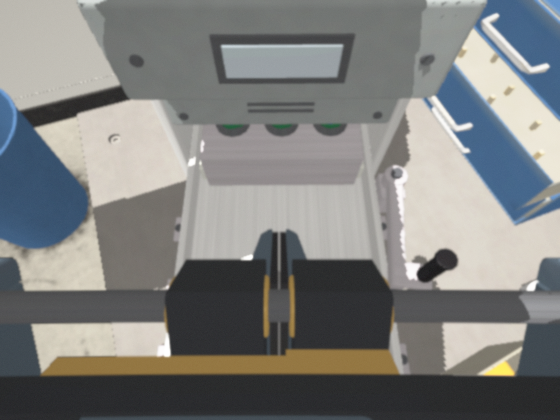

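The carriage is square and home: its back top edge is at row 157, as predicted. The knob top is at (446,260), which means the keeper is about 0.13 rad open. Next I pinch the knob and swing it on its circle.

```bash
python3 - <<'E'
from bench import ctrl
from h import *
T=np.load("T1.npy");k=ray(ctrl.camera_params("wrist"),T,[(446,260)],[.09])[0]-W(51,-101,90)
k=np.array([k@X,k@Y])*1e3
a0=np.arctan2(k[1],-k[0])+np.arctan2(18,88.2)
print("knob rel pivot",k,np.hypot(*k),"angle",a0)
assert 84<np.hypot(*k)<96
def tcp(a,L,back=0,zg=78):
    r=np.array([-np.cos(a)*88.2-np.sin(a)*18,np.sin(a)*88.2-np.cos(a)*18])
    return W(51+r[0],-101+r[1],zg)+R(L,1)[:,2]*(.019-back)
ctrl.command_gripper(0.65)
ctrl.goto(tcp(a0,20,.1),R(20,1))
hit=ctrl.move_l(tcp(a0,20),vel=.1,contact_N=6)
print(hit,ctrl.current_contact_force(),ctrl.current_t())
if hit: raise SystemExit
ctrl.command_gripper(0.0)
print("width",ctrl.current_grip_width()*91,ctrl.current_grasp_force(),ctrl.current_contact_force())
if ctrl.current_grip_width()*91<8: raise SystemExit
n=10
for i in range(1,n+1):
    a=a0+(1.57-a0)*i/n; L=20+22*i/n
    hit=ctrl.move_l(tcp(a,L),vel=.06,ori=R(L,1),contact_N=20)
    f=ctrl.current_contact_force();print(round(a,2),hit,f@X,f@Y,f[2],ctrl.current_t())
    if hit: break
print("width",ctrl.current_grip_width()*91)
E
```

```text
knob rel pivot [-90.8417  -5.4223] 91.00341470792503 angle 0.1416987203790359
False [-0.5279  0.5465 -0.4471] 15.275
width 11.806457503361152 30.00030772498576 [ 0.1148 -1.4704  0.4353]
0.28 False -0.00013468119386562412 -0.954457054091602 -1.0160129608700421 16.4333
0.43 False 0.7067774146974298 -1.850747410472481 -1.0355906862153745 16.8
0.57 False 1.099173971397697 -0.9613592509440023 1.5366585681237386 17.1667
0.71 False 1.293079273543633 -2.7406761558160313 1.3458625869686405 17.5333
0.86 False 2.2940029725599396 -2.6347889686694153 3.158724880555809 17.9
1.0 False 1.3136741066419737 -2.51500919308542 2.129600587811719 18.275
1.14 False -0.02774542957624977 -3.4039853769230297 4.425359824100147 18.65
1.28 False 0.5707474960543775 -4.1478577888279515 5.640953019464254 19.025
1.43 False 0.35477289592548467 -2.472445167909778 5.404578631340655 19.4
1.57 False -0.9269622700647313 -2.4497731944853958 7.858163515182878 19.775
width 12.64122788659318
```

```bash
python3 - <<'E'
from bench import ctrl
from h import *
ctrl.command_gripper(0.5)
q=ctrl.current_tool_pos()
ctrl.move_l(q-R(42,1)[:,2]*.14,vel=.12)
ctrl.sleep(.3)
T=np.eye(4);T[:3,:3]=ctrl.current_eef_rot();T[:3,3]=ctrl.current_tool_pos()
P=ctrl.camera_params("wrist");im=ctrl.read_camera("wrist");np.save("T2.npy",T@P['T_tool_cam'])
cv2.imwrite("pics/w2.png",im);print(ctrl.current_t(),ctrl.current_contact_force())
E
```

```text
22.1167 [ 0.2347 -0.4134 -0.1819]
```

View pics/w2.png

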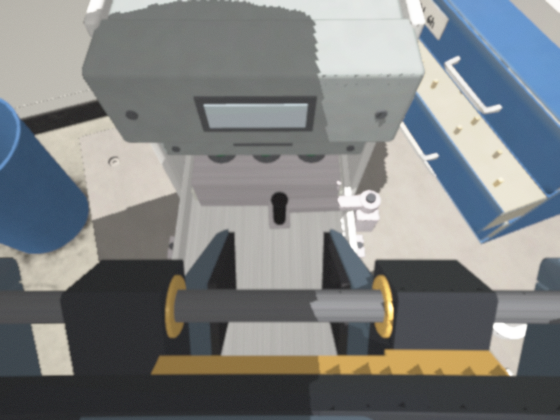

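The knob top is at (280,199), in the middle of the channel just behind the carriage, and the fingers are clear of it. I check the keeper angle from that pixel.

```bash
python3 - <<'E'
from bench import ctrl
from h import *
P=ctrl.camera_params("wrist");T=np.load("T2.npy")
for z in (.09,):
    k=ray(P,T,[(280,199)],[z])[0]-W(51,-101,90);k=np.array([k@X,k@Y])*1e3
    print(k,np.hypot(*k),"angle",np.arctan2(k[1],-k[0])+np.arctan2(18,88.2))
b=ray(P,T,[(192,187),(340,190)],[.053]*2)-O
print("carriage back top edge x",b@X,b@Y)
i=cv2.imread("pics/w2.png")[140:240,160:400];cv2.imwrite("pics/w2c.png",cv2.resize(i,None,fx=3.3,fy=3.3,interpolation=cv2.INTER_CUBIC))
E
```

```text
[-22.2703  87.0814] 89.88405622730619 angle 1.5217384822071849
carriage back top edge x [0.0609 0.0577] [ 0.0702 -0.0714]
```

View pics/w2c.png

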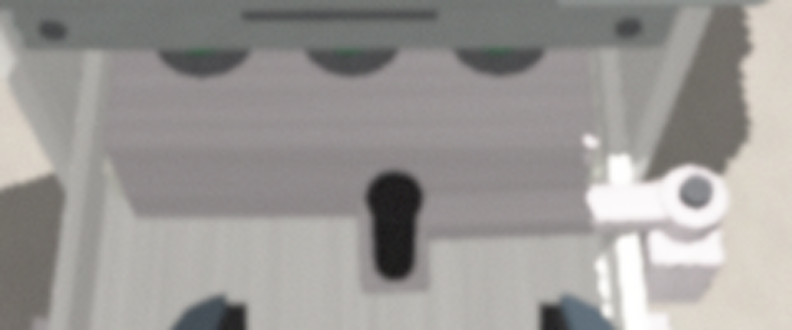

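The crop shows the bar square across behind the carriage: angle about 1.52 rad, knob radius 89.9 mm. The carriage is against the stop and the gripper is clear, so I hand in.

```bash
python3 -c "
from bench import ctrl
print(ctrl.sign_off(),ctrl.current_t())"
```

```text
the job is handed in; nothing more can be done
the job is handed in; nothing more can be done
```

I handed the job in, with no verdict shown: the carriage is home against the end stop, the keeper is across at about 1.52 rad, and the oil can, guide pin and tin cup were never deliberately touched, though I took no last picture of them.

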